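# Load two sensor cassettes into the tilted magazine rail

### The arm

A 6-joint arm with a two-finger parallel gripper is mounted at the origin on a cart in front of the work surface, level with it; the furniture and walls round the work are solid. World frame = base frame: x ahead of the robot, y to its left, z up, the work surface at z = 0. Lengths are in m, angles in rad, forces in N, time in s.
With the tool pointing down it reaches from about 0.35 to 0.85 m from the base axis. Payload 8.1 kg.
Tool frame: the origin (TCP) lies on the centre line of the jaws, within the pads' length; the fingertips stand robot.tips_ahead ahead of it and the grasp point (between the pads) lies 8 mm behind it (robot.tips_ahead is the distance from the TCP to the fingertips, in m); z points along the fingers, y is the direction in which the jaws open and shut (so a half turn about z gives the same grasp; the last joint's range is limited). The gripper opens to 93 mm and grips with 3 to 60 N. Pads are 15 mm wide; open, the fingers measure 128 mm over their backs; the gripper's body (75 mm by 188 mm) begins 65 mm behind the grasp point.
Start: joints at [1.136, 0.13, 1.488, -0, 1.523, -0.085], TCP at [0.206, 0.564, 0.23] pointing down, gripper open.
Joint ranges: [-2.96, 2.96], [-0.89, 2.26], [0.02, 2.5], [-1.34, 4.48], [0, 2.73], [-2.66, 2.66]. Speed limits (rad/s): [2.39, 2.39, 2.79, 3.14, 3.14, 3.14].

### API

Orientations are given as a rotation vector (axis times angle).
In Python, from plant import monitor, eyes, job, robot gives the robot as it stands.
- The arm moves only by the tool servo_tool, never from a script. Its argument "plan" is a list that holds one entry, the list of rows, each a list of 7 numbers: the closure, from -1 (fully open) to 1 (shut), so that 0 is half open, then the shift along the world's x, y, z in mm, then the turn, a rotation vector about the world's x, y, z in rad. In form: [[[hand, dx, dy, dz, ax, ay, az], ...]]. A call has 1 to 12 rows; each row shifts and turns the commanded pose from where the row before left it; what a row does not reach is not made up. A row lasts 1/10 s, in which the tool goes at most 50 mm and 8.59 degrees, less where a joint would pass 70% of its speed; a pose out of reach is approached as far as the arm can. A call with a gripper value outside its range is refused whole. The fingers move at their own pace and stop on an object; "force" is the grip in N (left out, the last holds). Time passes only in rows, so rows that do not move let the fingers close. It gives the time, the measured TCP pose, the force and the opening at its end, in the units of the state.
- monitor.read_state(): the state, without advancing time (a new reading comes with each control period).
- eyes.read_camera(name): name is "side" or "top" or "wrist"; returns the picture (420x560x3 uint8, red, green, blue); there is no depth.
- eyes.camera_info(name): a dict with "mtx" (3x3 intrinsics, pixels), "R" (3x3) and "t" (3): a world point X has camera coordinates R X + t. Camera axes: x right, y down, z forward; pixel columns grow to the right and rows downward; lengths in m; the calibration is good to about 2 mm. A picture is of the moment at which its call begins: read the wrist's pose just before it. camera_info takes no time and is no camera call; for the wrist camera it gives the pose at the moment of the call.
- job.close_job(): hands the job in, once; it reports no verdict.
The state is a dict: "t": time; "q": joint angles; "dq": joint speeds; "joint_torque": joint torques, N m; "tool_pos": TCP position; "orientation": TCP orientation; "force": force on the tool from outside, world axes, zero at the start; "wrist_torque": the same for the moment, N m; "opening": finger opening in m.
Only numpy, scipy, OpenCV 4.12 (cv2) and the standard library are available. Lean on these libraries where they do the work, as an engineer would, in place of code of your own. Each camera call takes 0.05 s, during which the arm holds its last target. There are 200 camera calls.

### The job

Load both loose sensor cassettes into the tilted magazine rail: lay each on the entry tray at the high end, rib up and tapered nose pointing down the slope like the cassette that is already in, and push it along into the tube. They should end up one behind the other, fully home: no gaps between them and the one already in. Leave the other things on the bench where they are.

Things in the scene. Friction and masses are not known exactly. Their poses are not given: they have to be found in the camera images.
- cassette_a: white sensor cassette, loose, 0.08 to 0.17 kg, body 70 mm long (x) x 44 wide x 20 high. Over the last 20 mm it tapers in plan to a blunt nose 24 mm wide (x = +35 mm); the tail (x = -35) is square. On top a grip rib 20 mm wide, x from -25 to +15 mm, z from 20 to 42 mm. Origin: centre of the underside. Starts flat on the worktop, pointing any way
- cassette_b: the second loose sensor cassette, in all respects like cassette_a, with the same frame; the two may go in in either order
- cassette_a_nose (a point): middle of the nose end face of cassette_a, 10 mm above its underside
- cassette_b_nose (a point): middle of the nose end face of cassette_b, 10 mm above its underside
- rail: fixed bare-steel rail of the cassette magazine, tilted 15 degrees. Origin: centre of the rail floor at the mouth (edge of the lips), 74 mm above the worktop; x runs down the slope, roughly away from the robot, y across, z square to the floor. A cassette laid on the slope stays put and does not slide by itself; pushing takes a few newtons.
- rail_tray (a point): middle of the open entry tray's floor (rail x = -50 mm), at the high end nearest the robot. The tray runs from rail x = -105 to 0, floor 70 mm wide; side guides 12 mm high, 5 thick, 60 apart inside, closing in to 47 between x = -45 and 0. Its rear end is open.
- rail_tube (a point): middle of the tube's floor (rail x = 103 mm). The tube runs from rail x = 0 to 207 mm: 47 wide and 22.5 high inside; two lips 4 mm thick over its sides, top 26.5 mm above the floor, leave a slot 29 mm wide along the top for the ribs.
- rail_last (a point): middle of the tail face's lower edge of the cassette already in (same kind, fixed, nose downhill against the stop), rail x = 137 mm. So when home the first loaded cassette has its origin at rail x = 102 mm, the second at 32 mm, with its tail 3 mm outside the lips.
- magazine: the magazine's stand, fixed: steel base plate 310 x 90 x 8 mm and two posts. Origin on the worktop under the rail's origin; x level, in the direction of the rail; z up.
- petri_stack: two white petri dishes stacked, 90 mm across, 32 high; bystander, loose, stands near the work; origin at the centre of its underside. Leave it alone.
- timer: white bench timer 66 x 66 x 19 mm; bystander, loose, stands near the work; origin at the centre of its underside. Leave it alone.
- marker_1: marker pen 14 x 122 x 14 mm, long along its y; bystander, loose, stands near the work; origin at the centre of its underside. Leave it alone.

How it is judged:
By the outcome, as a careful person would: the job done as asked, in the order asked, and still so for the second after the job is handed in, with the robot touching nothing.
It also fails if it takes over 72 s, if anything falls off the work surface, if the arm or the gripper's body presses on something with over 40 N, if the wrist force passes 120 N, or if a joint passes its speed limit or range.

## Working session

There is one attempt and no reset: what is moved stays moved. The work goes in short steps, Python scripts to look and compute and a tool call to move; the robot and the scene stay as the last step left them, time stands still between calls to the robot, and variables do not carry over. Pictures are saved under pics/ and viewed, about 8 in all and at most 12, crops included, and the job is handed in when it is done.

Besides the shell and the picture viewer there is one more tool, called after "Request:" as name([rows], argument=value, ...), one row to a line, values as JSON. servo_tool: Moves the arm, as the interface text tells. Its arguments: {"type":"object","properties":{"plan":{"type":"array"},"force":{"type":"number"}},"required":["plan"]}

```bash
ls; mkdir -p pics; python3 - <<'E'
from plant import monitor, eyes, job, robot
import cv2
print({k:(v.tolist() if hasattr(v,'tolist') else v) for k,v in monitor.read_state().items()})
print(robot.tips_ahead)
for n in("top","side"):
    cv2.imwrite(f"pics/{n}0.png",eyes.read_camera(n)[:,:,::-1]); i=eyes.camera_info(n); print(n,i)
E
```

```text
pics
{'t': 0.0, 'q': [1.1355984311390321, 0.13115193339941442, 1.4892525029908332, -5.367559010709902e-06, 1.5230188484596137, -0.08541216748577682], 'dq': [-0.0005230170255269993, 0.0012924454521164616, 0.0007094875506186247, 0.0021059718126754294, -0.00012172897712970257, -0.0005915886579959324], 'joint_torque': [-6.652028559983592e-05, -55.983760356903076, -49.17642831802368, 0.0770582933910191, 0.03477553138509393, -0.00017261072571272962], 'tool_pos': [0.2053744388803576, 0.5631749092191195, 0.22860766166143198], 'orientation': [-0.5465637064523479, -3.0932082328817803, 0.0027804306403510937], 'force': [-0.5497375795305118, 0.5050095892205093, -0.010411604173387604], 'wrist_torque': [0.03523519881948438, -0.052864628851641685, -0.026402620316955432], 'opening': 0.09326506187164216}
0.011
top {'mtx': array([[438.94758569,   0.        , 287.93642223],
       [  0.        , 438.94758569, 208.56635697],
       [  0.        ,   0.        ,   1.        ]]), 'R': array([[ 0.0102259 , -0.99993473,  0.00509532],
       [-0.97811834, -0.01106144, -0.20775502],
       [ 0.20779782, -0.00285934, -0.97816762]]), 't': array([0.16816067, 0.58672676, 1.03927108])}
side {'mtx': array([[434.82913825,   0.        , 281.44411499],
       [  0.        , 434.82913825, 217.60980152],
       [  0.        ,   0.        ,   1.        ]]), 'R': array([[ 0.90286018, -0.4297906 , -0.01111456],
       [-0.22379424, -0.44773655, -0.86570672],
       [ 0.36709622,  0.7840995 , -0.50042816]]), 't': array([-0.43668627,  0.26820665,  0.989833  ])}
```

```bash
python3 - <<'E'
import cv2
for n in("top","side"):
    cv2.imwrite(f"pics/{n}0b.png",cv2.resize(cv2.imread(f"pics/{n}0.png"),(800,600),interpolation=cv2.INTER_CUBIC))
E
```

```text
(no output)
```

View pics/top0b.png

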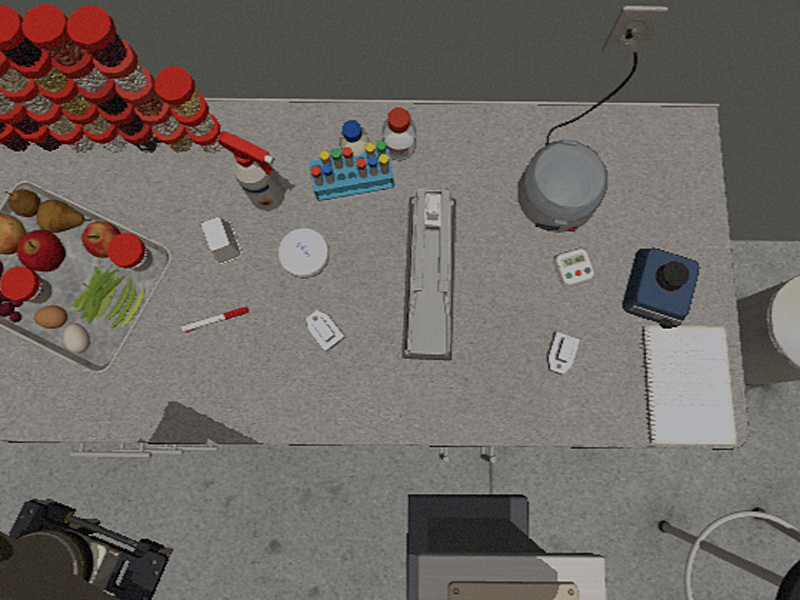

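View pics/side0b.png

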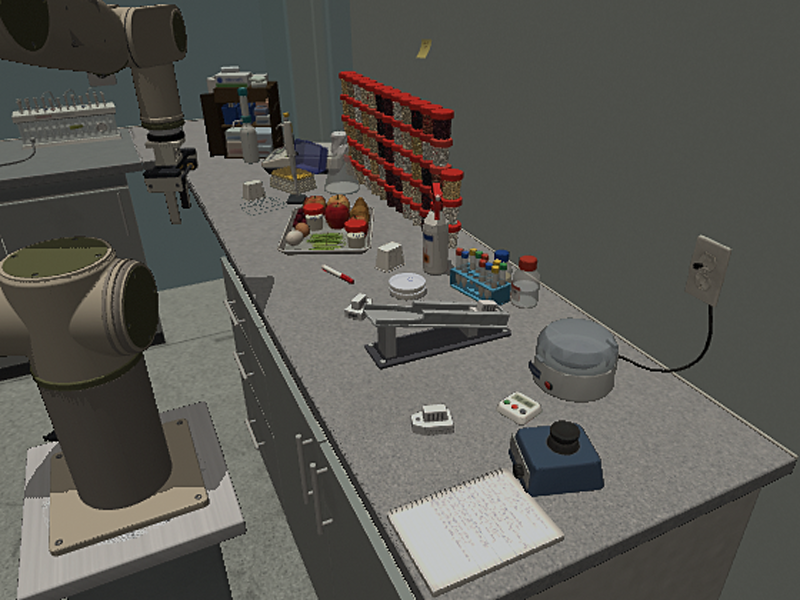

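The top view shows one cassette at about (324,329) with its nose up-left, the other at (563,352) with its nose towards the robot, and the rail from (428,357) to (433,190). I'll enlarge these three.

```bash
python3 - <<'E'
import cv2,numpy as np
im=cv2.imread("pics/top0.png")
c=lambda x,y,w,h,s:cv2.resize(im[y:y+h,x:x+w],None,fx=s,fy=s,interpolation=cv2.INTER_CUBIC)
A=c(207,210,40,40,7); B=c(374,226,40,40,7); R=c(277,125,48,130,4)
o=np.zeros((570,510,3),np.uint8); o[:280,:280]=A; o[285:565,:280]=B; o[:520,290:482]=R
cv2.imwrite("pics/crop1.png",o)
E
```

```text
(no output)
```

View pics/crop1.png

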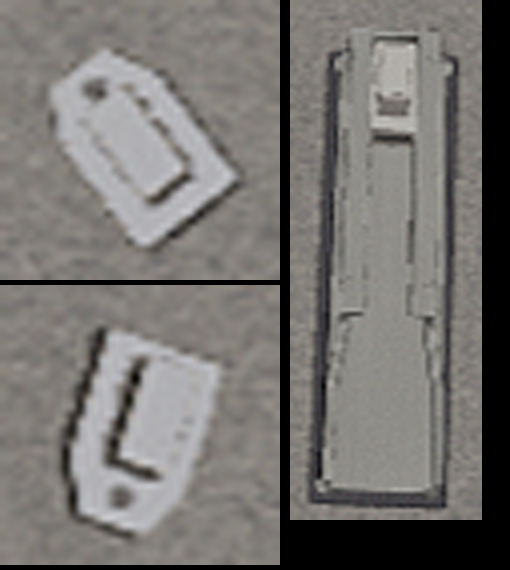

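```bash
cat > h.py <<'E'
import numpy as np, cv2
from scipy.optimize import least_squares
from scipy.spatial.transform import Rotation as Ro
T15=Ro.from_euler('y',15,degrees=True).as_matrix()  # rail x dips down
def proj(i,X):
    c=np.atleast_2d(X)@i['R'].T+i['t']; p=c@i['mtx'].T; return p[:,:2]/p[:,2:]
def yawm(a): return Ro.from_euler('z',a).as_matrix()
def cass(p,P): return P/1000@yawm(p[2]).T+[p[0],p[1],0]
def rail(p,P): return P/1000@(yawm(p[2])@T15).T+[p[0],p[1],.074]
def fit(i,f,P,px,p0):
    P=np.array(P,float);px=np.array(px,float)
    s=least_squares(lambda p:(proj(i,f(p,P))-px).ravel(),p0,x_scale=[.1,.1,1],loss='soft_l1')
    return s.x,(proj(i,f(s.x,P))-px).round(1).tolist()
E
python3 - <<'E'
from h import *
from plant import eyes,monitor
i=eyes.camera_info("top")
def cr(l,ox,oy,s,bx,by): return [((x-bx+.5)/s-.5+ox,(y-by+.5)/s-.5+oy) for x,y in l]
C=[(-35,22,20),(-35,-22,20),(35,12,20),(35,-12,20),(-25,10,42),(-25,-10,42),(15,0,42)]
print('cam',-i['R'].T@i['t'])
print(fit(i,cass,C[:4],cr([(147,246),(238,178),(52,90),(105,48)],207,210,7,0,0),[.45,.13,.7]))
print(fit(i,cass,C[:4],cr([(220,365),(105,330),(135,533),(82,512)],374,226,7,0,285),[.45,-.25,3.3]))
p,r=fit(i,rail,[(0,14.5,26.5),(0,-14.5,26.5),(207,14.5,26.5),(207,-14.5,26.5),(137,0,0)],cr([(362,313),(412,316),(372,32),(418,32),(391,139)],277,125,4,290,0),[.5,0,0])
print(p,r)
w=eyes.camera_info("wrist"); s=monitor.read_state(); Rt=Ro.from_rotvec(s['orientation']).as_matrix()
print(w['mtx'],'cam in tool',Rt.T@(-w['R'].T@w['t']-s['tool_pos']),'\n',w['R']@Rt, '\n',Rt)
E
```

```text
cam [0.35621035 0.17761137 1.13761992]
(array([0.53642917, 0.3334876 , 0.69151635]), [[-0.2, 0.8], [0.4, -0.2], [-0.0, -0.3], [-0.2, -0.1]])
(array([ 0.49642811, -0.09530692,  2.81183563]), [[0.0, -0.0], [0.1, -0.7], [0.7, 0.4], [-0.8, 0.2]])
[ 0.58569942  0.14344759 -0.03067249] [[0.3, -0.8], [-0.2, -1.1], [0.3, 0.2], [-0.3, 0.6], [-0.1, 1.5]]
[[329.48258536   0.         280.8303558 ]
 [  0.         329.48258536 214.6215659 ]
 [  0.           0.           1.        ]] cam in tool [ 0.08320366  0.00091681 -0.15505293] 
 [[ 7.31126811e-04  9.99999136e-01 -1.09252689e-03]
 [-9.55526151e-01  3.76418222e-04 -2.94906142e-01]
 [-2.94905476e-01  1.25955180e-03  9.55525601e-01]] 
 [[-9.39430978e-01  3.42737409e-01 -7.11010411e-04]
 [ 3.42738115e-01  9.39429766e-01 -1.51625478e-03]
 [ 1.48267108e-04 -1.66810708e-03 -9.99998598e-01]]
```

Request:
servo_tool([
  [[0,27,-19.5,-3,0,0,0.087],[0,27,-19.5,-3,0,0,0.087],[0,27,-19.5,-3,0,0,0.087],[0,27,-19.5,-3,0,0,0.087],[0,27,-19.5,-3,0,0,0.087],[0,27,-19.5,-3,0,0,0.087],[0,27,-19.5,-3,0,0,0.087],[0,27,-19.5,-3,0,0,0.087],[0,27,-19.5,-3,0,0,0.087],[0,27,-19.5,-3,0,0,0.087],[0,27,-19.5,-3,0,0,0.087],[0,27,-19.5,-3,0,0,0.087]],
], force=15)

```text
t: 1.3
tool_pos: [0.5303, 0.3286, 0.1929]
orientation: [1.074, -2.951, 0.0]
force: [0.6, 1.4, 0.6]
opening: 0.0463
```

```bash
cat >> h.py <<'E'
def Rt(yaw,tilt=0):  # tool rotation: tool x at world yaw, then tilted with rail (tilt=1)
    # cassette/rail axes c=yaw-pi ; tool x=-cx, y=cy, z=-cz
    M=yawm(yaw-np.pi)@(T15 if tilt else np.eye(3)); return M@np.diag([-1,1,-1.])
def delta(s,pos,R):
    d=(np.array(pos)-s['tool_pos'])*1000
    r=(Ro.from_matrix(R)*Ro.from_rotvec(s['orientation']).inv()).as_rotvec()
    return 'd_mm',d.round(1).tolist(),'rot',r.round(3).tolist(),'t',round(s['t'],2)
def snap(eyes,n,f,box=None,s=1):
    im=eyes.read_camera(n)[:,:,::-1]
    if box: x,y,w,h=box; im=im[y:y+h,x:x+w]
    cv2.imwrite('pics/'+f,cv2.resize(im,None,fx=s,fy=s,interpolation=cv2.INTER_CUBIC))
E
python3 - <<'E'
from h import *
from plant import eyes,monitor
i=eyes.camera_info("wrist"); snap(eyes,"wrist","w1.png",None,1.4)
np.savez('w1.npz',**i)
print(delta(monitor.read_state(),[.5325,.330,.2],Rt(.69+np.pi)))
E
```

```text
('d_mm', [-1.2, 5.0, 7.8], 'rot', [0.003, 0.001, -0.011], 't', 1.35)
```

View pics/w1.png

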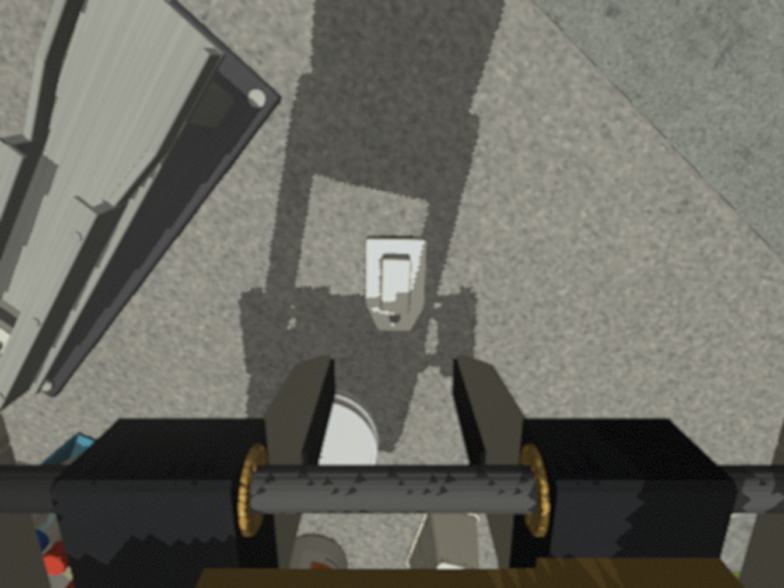

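```bash
python3 - <<'E'
from h import *
i=dict(np.load('w1.npz'))
C=[(-35,22,20),(-35,-22,20),(35,12,20),(35,-12,20),(-25,10,42),(-25,-10,42),(15,10,42),(15,-10,42)]
px=(np.array([(367,240),(425,240),(380,330),(417,330),(382,259),(411,259),(382,302),(411,302)])+.5)/1.4-.5
print('cam',-i['R'].T@i['t'])
for sw in (0,1):
    q=px if not sw else px[[1,0,3,2,5,4,7,6]]
    print(fit(i,cass,C,q,[.535,.333,.69]))
# rail rough check in this view
L=[(-105,35,0),(0,-14.5,26.5),(0,14.5,26.5)]
print(proj(i,rail([.5857,.1434,-.0307],np.array(L,float)))*1.4)
E
```

```text
cam [0.46693094 0.27655797 0.34805898]
(array([0.53235001, 0.33836512, 0.69705628]), [[45.7, -1.1], [-39.7, -1.1], [25.3, 0.1], [-23.7, 0.1], [23.9, -0.3], [-18.0, -0.3], [23.2, 9.0], [-17.9, 9.0]])
(array([0.53397183, 0.33639329, 0.70722929]), [[1.3, -1.3], [-1.2, -0.9], [-3.2, 0.0], [0.7, 0.2], [0.2, -0.4], [-0.3, -0.2], [0.1, 8.9], [0.4, 9.1]])
[[216.42215812  55.68883786]
 [ 16.00437767 159.51812659]
 [ 65.93604751 197.85298533]]
```

Request:
servo_tool([
  [[0,-1.5,4,-30,0,0,0],[0,-1.5,4,-40,0,0,0],[0,0,0,-40,0,0,0],[0,0,0,-30,0,0,0],[0,0,0,-12,0,0,0],[0,0,0,-5,0,0,0],[0,0,0,0,0,0,0],[1,0,0,0,0,0,0],[1,0,0,0,0,0,0],[1,0,0,0,0,0,0],[1,0,0,0,0,0,0],[1,0,0,0,0,0,0]],
], force=20)

```text
t: 2.55
tool_pos: [0.5276, 0.3379, 0.0379]
orientation: [-1.068, 2.952, 0.0]
force: [0.3, -1.9, 5.2]
opening: 0.0199
```

Request:
servo_tool([
  [[1,0,0,20,0,0,0],[1,0,0,40,0,0,0],[1,0,0,40,0,0,0],[1,0,0,40,0,0,0],[1,0,0,20,0,0,0],[1,0,0,0,0,0,0],[1,0,0,0,0,0,0]],
])

```text
t: 3.25
tool_pos: [0.5262, 0.3376, 0.1956]
orientation: [1.069, -2.953, -0.0]
force: [-0.7, -0.5, -2.4]
opening: 0.0199
```

```bash
python3 - <<'E'
from h import *
from plant import eyes,monitor
i=eyes.camera_info("wrist"); snap(eyes,"wrist","w2.png",(0,0,420,300),1.9)
np.savez('w2.npz',**i)
s=monitor.read_state();print(s['tool_pos'])
rp=[.5857,.1434,-.0307]
print(delta(s,rail(rp,np.array([[-64,0,100]]))[0],Rt(rp[2]+np.pi,1)))
E
```

```text
[0.52556168 0.33722373 0.19427718]
('d_mm', [24.2, -192.7, -7.1], 'rot', [-0.087, 0.25, -0.721], 't', 3.3)
```

View pics/w2.png

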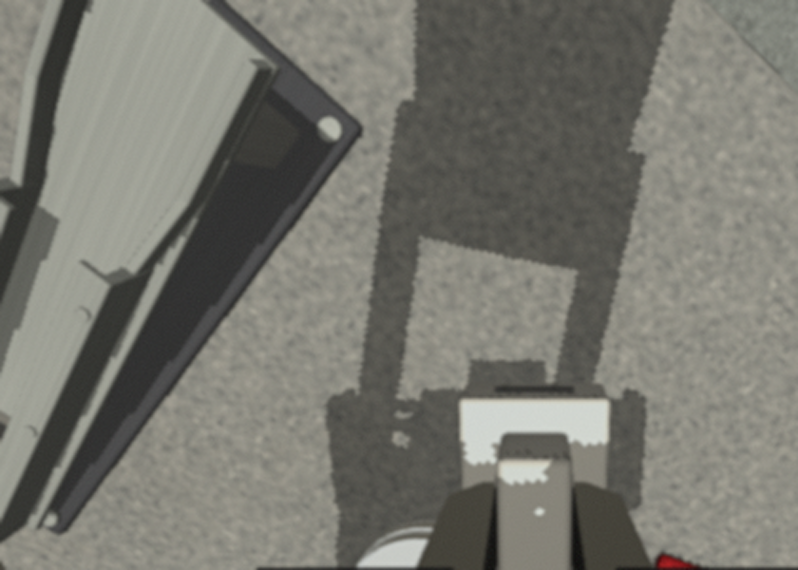

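```bash
python3 - <<'E'
from h import *
from plant import monitor
i=dict(np.load('w2.npz'))
P=[(-105,30,12),(-105,35,12),(0,14.5,26.5),(0,-14.5,26.5)]
px=(np.array([(255,61),(275,66),(84,262),(12,183)])+.5)/1.9-.5
p,r=fit(i,rail,P,px,[.586,.143,-.03]); print(p,r)
E=np.array([(45,),(45,)])
# base-plate edge yaw: intersect pixels with z=8mm
def ray(q,z):
    c=-i['R'].T@i['t'];d=i['R'].T@np.linalg.inv(i['mtx'])@[*q,1];return c+d*(z-c[2])/d[2]
a,b=[ray((np.array(q)+.5)/1.9-.5,.008) for q in ((362,128),(65,531))]
print(a,b,np.linalg.norm(a-b),'yaw',np.arctan2(*(b-a)[1::-1]))
y=np.arctan2(*(b-a)[1::-1]);n=np.array([np.sin(y),-np.cos(y)])*.045; m=(a+b)[:2]/2+n; print('base centre',m)
# cassette in tool frame
s=monitor.read_state()
C=[(-35,22,20),(-35,-22,20),(-25,10,42),(-25,-10,42)]
f=lambda q,Q: (Q/1000@yawm(q[2]).T+[q[0],q[1],s['tool_pos'][2]-.0375])
q,r=fit(i,f,C,(np.array([(610,399),(460,399),(569,459),(498,459)])+.5)/1.9-.5,[.53,.337,.7]);print(q,r)
print('tool in cass',yawm(q[2])[:2,:2].T@(s['tool_pos'][:2]-q[:2]))
E
```

```text
[ 0.57867319  0.14548156 -0.06919743] [[2.8, -1.9], [-1.4, 1.5], [-1.9, -4.7], [1.0, 8.3]]
[0.48571428 0.19299694 0.008     ] [0.78669664 0.18458956 0.008     ] 0.3010997497142578 yaw -0.02792585862578737
base centre [0.63494896 0.1438108 ]
[0.528362   0.34106942 0.69310643] [[0.3, -0.1], [-0.7, -0.2], [2.2, 0.2], [-0.9, 0.1]]
tool in cass [-0.00461131 -0.00116915]
```

Request:
servo_tool([
  [[1,2,-19,4,-0.009,0.025,-0.072],[1,2,-19,4,-0.009,0.025,-0.072],[1,2,-19,2,-0.009,0.025,-0.072],[1,2,-19,0,-0.009,0.025,-0.072],[1,2,-19,0,-0.009,0.025,-0.072],[1,3,-19,0,-0.009,0.025,-0.072],[1,3,-19,0,-0.009,0.025,-0.072],[1,3,-19,0,-0.009,0.025,-0.072],[1,3,-19,0,-0.009,0.025,-0.072],[1,2,-20,0,-0.008,0.025,-0.073],[1,0,0,0,0,0,0],[1,0,0,0,0,0,0]],
])

```text
t: 4.5
tool_pos: [0.5497, 0.1463, 0.2042]
orientation: [-0.045, -2.878, -0.002]
force: [0.1, 0.4, -1.1]
opening: 0.02
```

```bash
python3 - <<'E'
from h import *
from plant import eyes,monitor
i=eyes.camera_info("wrist"); snap(eyes,"wrist","w3.png",(80,0,400,300),2)
np.savez('w3.npz',**i)
s=monitor.read_state();print(s['tool_pos'])
rp=[.586,.145,-.029]
print(delta(s,rail(rp,np.array([[-64,0,100]]))[0],Rt(rp[2]+np.pi,1)))
P=np.array([(-105,30,12),(-105,-30,12),(-105,35,0),(-105,-35,0),(-45,30,12),(-45,-30,12),(0,14.5,26.5),(0,-14.5,26.5)],float)
print(((proj(i,rail(rp,P))-[80,0]+.5)*2-.5).round().tolist())
E
```

```text
[0.54974917 0.14696267 0.2048315 ]
('d_mm', [0.3, -0.9, -17.7], 'rot', [0.002, -0.001, 0.0], 't', 4.55)
[[474.0, 349.0], [323.0, 350.0], [483.0, 344.0], [314.0, 345.0], [470.0, 490.0], [328.0, 490.0], [433.0, 602.0], [365.0, 602.0]]
```

View pics/w3.png

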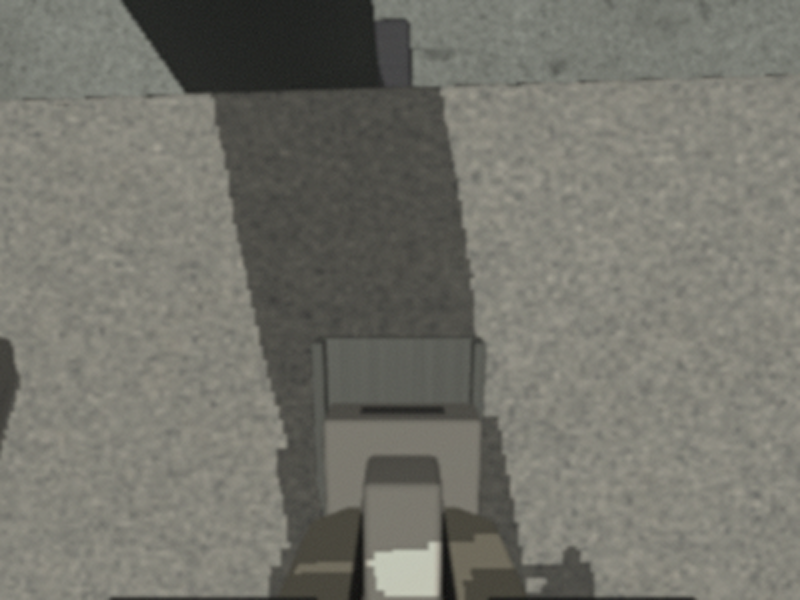

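Request:
servo_tool([
  [[1,-5,-0.3,-20,0,0,0],[1,-5,-0.3,-20,0,0,0],[1,-5,0,-20,0,0,0],[1,-3,0,-11,0,0,0],[1,0,0,-3,0,0,0],[1,0,0,0,0,0,0],[1,0,0,0,0,0,0]],
])

```text
t: 5.25
tool_pos: [0.5334, 0.1464, 0.1337]
orientation: [-0.044, -2.883, -0.003]
force: [-0.1, -0.4, -1.3]
opening: 0.0197
```

Request:
servo_tool([
  [[1,-0.5,0,-2,0,0,0],[1,-0.5,0,-2,0,0,0],[1,0,0,-1,0,0,0],[1,0,0,0,0,0,0],[1,0,0,0,0,0,0]],
])

```text
t: 5.75
tool_pos: [0.5316, 0.146, 0.1276]
orientation: [-0.045, -2.881, -0.002]
force: [0.3, -0.6, -0.3]
opening: 0.0198
```

Request:
servo_tool([
  [[1,0,0,-1,0,0,0],[1,0,0,-0.5,0,0,0],[1,0,0,0,0,0,0]],
])

```text
t: 6.05
tool_pos: [0.5318, 0.146, 0.1267]
orientation: [-0.045, -2.882, -0.002]
force: [-1.3, -0.8, 3.5]
opening: 0.02
```

Request:
servo_tool([
  [[0,0,0,0,0,0,0],[0,0,0,0,0,0,0],[0,0,0,0,0,0,0],[0,4,0,15,0,0,0],[0,6,0,23,0,0,0],[1,-22,0.7,6,0,0,0],[1,-22,0.6,6,0,0,0],[1,0,0,0,0,0,0],[1,0,0,0,0,0,0]],
])

```text
t: 6.95
tool_pos: [0.4982, 0.1475, 0.1773]
orientation: [-0.044, -2.883, -0.003]
force: [0.5, 0.3, -0.2]
opening: 0.0188
```

```bash
cat >> h.py <<'E'
RP=[.583,.145,-.029]
def inrail(s): return ((yawm(RP[2])@T15).T@(s['tool_pos']-[RP[0],RP[1],.074])*1000).round(1)
E
python3 - <<'E'
from h import *
from plant import eyes,monitor
i=eyes.camera_info("wrist"); snap(eyes,"wrist","w4.png",(80,0,400,300),2)
np.savez('w4.npz',**i)
s=monitor.read_state();print(inrail(s),s['force'],s['opening'])
print(delta(s,rail(RP,np.array([[-109,0,19]]))[0],Rt(RP[2]+np.pi,1)))
P=np.array([(-105,30,12),(-105,-30,12),(-105,35,0),(-105,-35,0),(-93.5,22,20),(-93.5,-22,20)],float)
print(((proj(i,rail(RP,P))-[80,0]+.5)*2-.5).round().tolist())
E
```

```text
[-1.084e+02 -1.000e-01  7.740e+01] [-0.59721602  0.11275012 -0.19346486] 0.015076794706779601
('d_mm', [-15.7, 0.5, -56.3], 'rot', [0.002, 0.003, 0.001], 't', 7.0)
[[482.0, 478.0], [315.0, 478.0], [492.0, 466.0], [306.0, 466.0], [461.0, 516.0], [336.0, 517.0]]
```

View pics/w4.png

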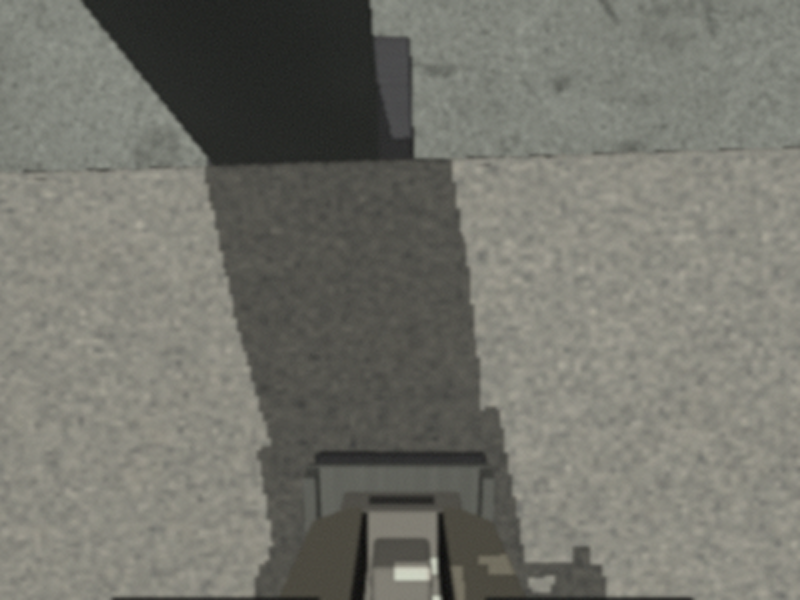

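Request:
servo_tool([
  [[1,-6,0,2,0,0,0],[1,-2,0,-8,0,0,0],[1,-5,0,-18,0,0,0],[1,-5,0,-18,0,0,0],[1,-3,0,-12,0,0,0],[1,0,0,0,0,0,0],[1,0,0,0,0,0,0]],
])

```text
t: 7.7
tool_pos: [0.4766, 0.1474, 0.1221]
orientation: [-0.044, -2.881, -0.002]
force: [0.7, 0.2, -0.4]
opening: -0.0001
```

```bash
python3 - <<'E'
from h import *
from plant import monitor
s=monitor.read_state();print(inrail(s),s['force'].round(1),s['opening'],s['t'])
E
```

```text
[-115.3   -0.7   18.9] [ 0.7  0.2 -0.4] -5.5213753272095444e-05 7.7
```

Request:
servo_tool([
  [[1,4.8,0.1,-1.3,0,0,0],[1,4.8,-0.1,-1.3,0,0,0],[1,4.8,-0.1,-1.3,0,0,0],[1,4.8,-0.1,-1.3,0,0,0],[1,4.8,-0.1,-1.3,0,0,0],[1,4.8,-0.1,-1.3,0,0,0],[1,4.8,-0.1,-1.3,0,0,0],[1,4.8,-0.1,-1.3,0,0,0]],
])

```text
t: 8.5
tool_pos: [0.5154, 0.1468, 0.1116]
orientation: [-0.044, -2.881, -0.002]
force: [-0.1, -0.3, 0.9]
opening: 0.0006
```

```bash
python3 - <<'E'
from h import *
from plant import monitor
s=monitor.read_state();print(inrail(s),s['force'].round(1),s['wrist_torque'].round(2),s['t'])
E
```

```text
[-75.1  -0.2  18.8] [-0.1 -0.3  0.9] [ 0.06 -0.01  0.01] 8.5
```

Request:
servo_tool([
  [[1,4.8,-0.1,-1.3,0,0,0],[1,4.8,-0.1,-1.3,0,0,0],[1,4.8,-0.1,-1.3,0,0,0]],
])

```text
t: 8.8
tool_pos: [0.5298, 0.1465, 0.1077]
orientation: [-0.044, -2.881, -0.002]
force: [-0.8, -1.0, 0.6]
opening: 0.0005
```

```bash
python3 - <<'E'
from h import *
from plant import monitor,eyes
s=monitor.read_state();print(inrail(s),s['force'].round(1),s['wrist_torque'].round(2),s['t'])
t=eyes.read_camera("top")[115:260,255:345,::-1]; d=eyes.read_camera("side")[180:260,220:370,::-1]
a=cv2.resize(t,None,fx=4,fy=4,interpolation=2); b=cv2.resize(d,None,fx=2.9,fy=2.9,interpolation=2)
o=np.zeros((580,800,3),np.uint8);o[:,:360]=a;o[:b.shape[0],364:364+b.shape[1]]=b[:,:436]
cv2.imwrite('pics/c2.png',o)
E
```

```text
[-60.1  -0.1  18.8] [-0.8 -1.   0.6] [0.02 0.05 0.02] 8.8
```

View pics/c2.png

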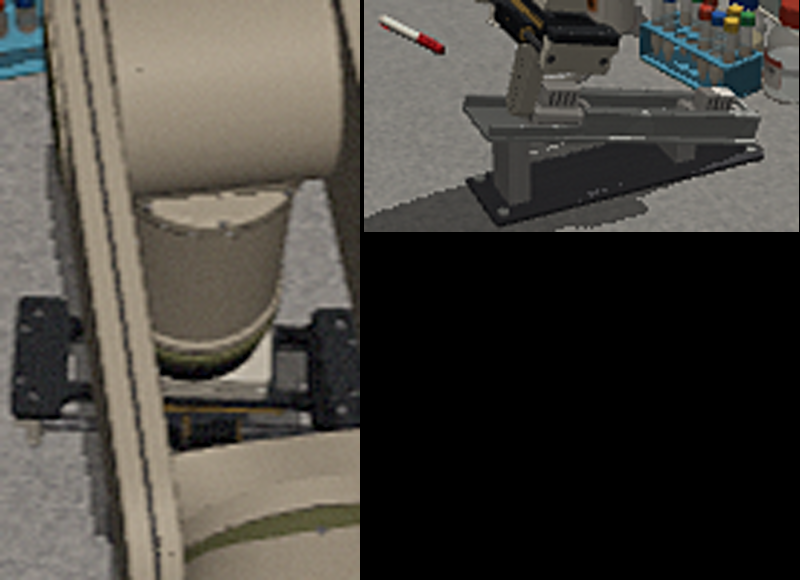

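The side crop shows the fingers at (525,85) behind the cassette (rib at about (560,97)), and the cassette entering the tube. I'll keep pushing.

Request:
servo_tool([
  [[1,4.8,-0.1,-1.3,0,0,0],[1,4.8,-0.1,-1.3,0,0,0],[1,4.8,-0.1,-1.3,0,0,0],[1,4.8,-0.1,-1.3,0,0,0],[1,4.8,-0.1,-1.3,0,0,0],[1,4.8,-0.1,-1.3,0,0,0],[1,4.8,-0.1,-1.3,0,0,0],[1,4.8,-0.1,-1.3,0,0,0],[1,3.9,-0.1,-1,0,0,0]],
])

```text
t: 9.8
tool_pos: [0.5721, 0.1455, 0.0963]
orientation: [-0.045, -2.881, -0.002]
force: [-0.9, -0.5, 0.6]
opening: 0.0004
```

```bash
python3 - <<'E'
from h import *
from plant import monitor
s=monitor.read_state();print(inrail(s),s['force'].round(1),s['wrist_torque'].round(2),s['t'])
E
```

```text
[-16.3   0.2  18.7] [-0.9 -0.5  0.6] [-0.12  0.09 -0.04] 9.8
```

Request:
servo_tool([
  [[1,-8,0,2,0,0,0],[1,0,0,30,0,0,0],[1,0,0,45,0,0,0],[1,0,0,30,0,0,0],[0,0,-10,0,0,0,0],[0,0,-20,0,0,0,0]],
])

```text
t: 10.4
tool_pos: [0.564, 0.1164, 0.2048]
orientation: [-0.041, -2.885, -0.003]
force: [-0.4, -0.1, -1.3]
opening: 0.0118
```

```bash
python3 - <<'E'
from h import *
from plant import monitor
s=monitor.read_state();print(inrail(s))
print(delta(s,[.501,-.097,.2],Rt(2.81)))
E
```

```text
[-51.4 -29.1 121.7]
('d_mm', [-63.0, -213.4, -4.8], 'rot', [-0.045, -0.254, -0.301], 't', 10.4)
```

Request:
servo_tool([
  [[0,-7.8,-26.5,-0.5,-0.006,-0.032,-0.038],[0,-7.8,-26.5,-0.5,-0.006,-0.032,-0.038],[0,-7.8,-26.5,-0.5,-0.006,-0.032,-0.038],[0,-7.8,-26.5,-0.5,-0.006,-0.032,-0.038],[0,-7.8,-26.5,-0.5,-0.006,-0.032,-0.038],[0,-7.8,-26.5,-0.5,-0.006,-0.032,-0.038],[0,-7.8,-26.5,-0.5,-0.006,-0.032,-0.038],[0,-7.8,-26.5,-0.5,-0.004,-0.03,-0.036],[0,0,0,0,0,0,0],[0,0,0,0,0,0,0],[0,0,0,0,0,0,0]],
])

```text
t: 11.5
tool_pos: [0.5012, -0.0957, 0.1991]
orientation: [-0.522, -3.094, 0.001]
force: [0.3, 0.6, 0.5]
opening: 0.0467
```

```bash
python3 - <<'E'
from h import *
from plant import eyes,monitor
i=eyes.camera_info("wrist"); snap(eyes,"wrist","w5.png",(180,100,200,150),4)
np.savez('w5.npz',**i)
print(delta(monitor.read_state(),[.501,-.097,.035],Rt(2.81)))
E
```

```text
('d_mm', [-0.4, -1.4, -164.2], 'rot', [0.0, -0.004, 0.002], 't', 11.55)
```

View pics/w5.png

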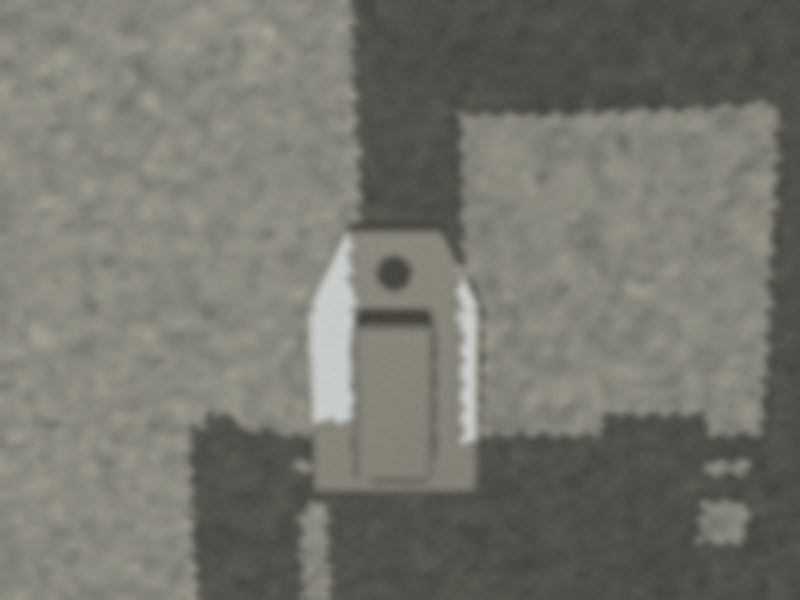

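```bash
python3 - <<'E'
from h import *
i=dict(np.load('w5.npz'))
C=[(35,12,20),(35,-12,20),(-35,22,20),(-35,-22,20),(15,10,42),(15,-10,42),(-25,10,42),(-25,-10,42)]
px=(np.array([(352,231),(440,231),(315,490),(477,490),(356,325),(432,325),(356,480),(432,480)])+.5)/4-.5+[180,100]
q,r=fit(i,cass,C,px,[.496,-.095,2.81]); print(q,r); print(cass(q,np.array([[-5.,0,0]])))
E
```

```text
[ 0.49448721 -0.09484989  2.80664654] [[-1.1, -0.7], [0.7, -0.6], [-0.5, 0.6], [0.2, 0.6], [-0.7, -0.4], [1.1, -0.3], [-0.3, 0.5], [0.7, 0.5]]
[[ 0.49920935 -0.09649348  0.        ]]
```

Request:
servo_tool([
  [[0,-1,-0.5,-30,0,0,0],[0,-1,-0.5,-40,0,0,0],[0,0,0,-40,0,0,0],[0,0,0,-35,0,0,0],[0,0,0,-12,0,0,0],[0,0,0,-5,0,0,0],[0,0,0,0,0,0,0],[1,0,0,0,0,0,0],[1,0,0,0,0,0,0],[1,0,0,0,0,0,0],[1,0,0,0,0,0,0],[1,0,0,0,0,0,0]],
], force=20)

```text
t: 12.75
tool_pos: [0.4999, -0.0977, 0.0383]
orientation: [-0.523, -3.096, 0.002]
force: [-1.0, -0.2, 6.0]
opening: 0.0198
```

Request:
servo_tool([
  [[1,0,0,20,0,0,0],[1,0,0,40,0,0,0],[1,0,0,40,0,0,0],[1,0,0,40,0,0,0],[1,0,0,30,0,0,0],[1,0,0,0,0,0,0]],
])

```text
t: 13.35
tool_pos: [0.5019, -0.0982, 0.2129]
orientation: [0.523, 3.092, -0.003]
force: [-0.1, 0.3, -0.1]
opening: 0.0195
```

```bash
python3 - <<'E'
from h import *
from plant import monitor
s=monitor.read_state()
R=Rt(RP[2]+np.pi,1)@np.diag([-1,-1,1.])
print(delta(s,rail(RP,np.array([[-66,0,110]]))[0],R))
E
```

```text
('d_mm', [45.8, 244.2, -15.6], 'rot', [-0.361, 0.065, -2.814], 't', 13.35)
```

Request:
servo_tool([
  [[1,2,11,0,-0.016,0.003,-0.128],[1,2,11,0,-0.016,0.003,-0.128],[1,2,11,0,-0.016,0.003,-0.128],[1,2,11,0,-0.016,0.003,-0.128],[1,2,11,0,-0.016,0.003,-0.128],[1,2,11,0,-0.016,0.003,-0.128],[1,2,11,0,-0.016,0.003,-0.128],[1,2,11,0,-0.016,0.003,-0.128],[1,2,11,0,-0.016,0.003,-0.128],[1,2,11,0,-0.016,0.003,-0.128],[1,2,11,0,-0.016,0.003,-0.128]],
])

```text
t: 14.45
tool_pos: [0.5205, 0.0241, 0.2056]
orientation: [-2.399, -2.0, 0.26]
force: [-0.1, -0.6, -1.5]
opening: 0.0198
```

Request:
servo_tool([
  [[1,2,11,0,-0.016,0.003,-0.128],[1,2,11,0,-0.016,0.003,-0.128],[1,2,11,0,-0.016,0.003,-0.128],[1,2,11,0,-0.016,0.003,-0.128],[1,2,11,0,-0.016,0.003,-0.128],[1,2,11,0,-0.016,0.003,-0.128],[1,2,11,0,-0.016,0.003,-0.128],[1,2,11,0,-0.016,0.003,-0.128],[1,2,11,0,-0.016,0.003,-0.128],[1,1,11,0,-0.016,0.003,-0.128],[1,0,0,0,0,0,0],[1,0,0,0,0,0,0]],
])

```text
t: 15.65
tool_pos: [0.5398, 0.1332, 0.2062]
orientation: [-3.108, -0.162, 0.385]
force: [0.7, -0.4, -1.1]
opening: 0.0198
```

```bash
python3 - <<'E'
from h import *
from plant import monitor
s=monitor.read_state()
R=Rt(RP[2]+np.pi,1)@np.diag([-1,-1,1.])
print(inrail(s),delta(s,rail(RP,np.array([[-65,.5,45]]))[0],R))
E
```

```text
[-75.6 -13.  116.6] ('d_mm', [-7.9, 13.7, -71.9], 'rot', [-0.019, 0.016, -0.131], 't', 15.65)
```

Request:
servo_tool([
  [[1,6,7,0,-0.01,0.008,-0.066],[1,5,7,0,-0.01,0.008,-0.065],[1,-5,0,-18,0,0,0],[1,-5,0,-18,0,0,0],[1,-5,0,-18,0,0,0],[1,-4,0,-17,0,0,0],[1,0,0,0,0,0,0],[1,0,0,0,0,0,0]],
])

```text
t: 16.45
tool_pos: [0.532, 0.1472, 0.1364]
orientation: [-3.112, 0.049, 0.408]
force: [1.0, -0.8, -0.8]
opening: 0.0194
```

```bash
python3 - <<'E'
from h import *
from plant import monitor
s=monitor.read_state()
R=Rt(RP[2]+np.pi,1)@np.diag([-1,-1,1.])
print(inrail(s),s['force'],delta(s,rail(RP,np.array([[-65,.5,38]]))[0],R))
E
```

```text
[-65.4   0.7  47.1] [ 0.95072037 -0.83927639 -0.83622895] ('d_mm', [-1.9, -0.1, -8.9], 'rot', [0.001, 0.001, 0.003], 't', 16.45)
```

Request:
servo_tool([
  [[1,-1,0,-4,0,0,0],[1,-1,0,-3,0,0,0],[1,0,0,-2,0,0,0],[1,0,0,-0.5,0,0,0],[1,0,0,0,0,0,0],[1,0,0,0,0,0,0]],
])

```text
t: 17.05
tool_pos: [0.5306, 0.1475, 0.1275]
orientation: [-3.112, 0.052, 0.406]
force: [0.5, -1.2, 3.1]
opening: 0.0197
```

```bash
python3 - <<'E'
from h import *
from plant import monitor
s=monitor.read_state(); print(inrail(s),s['force'])
E
```

```text
[-64.5   1.   38.1] [ 0.54410168 -1.24474724  3.05606603]
```

Request:
servo_tool([
  [[0,0,0,0,0,0,0],[0,0,0,0,0,0,0],[0,0,0,0,0,0,0],[0,4,0,15,0,0,0],[0,6,0,23,0,0,0],[1,-25,0.3,7,0,0,0],[1,-24,0.3,6,0,0,0],[1,0,0,0,0,0,0],[1,0,0,0,0,0,0],[1,0,0,0,0,0,0]],
])

```text
t: 18.05
tool_pos: [0.4921, 0.1481, 0.1783]
orientation: [-3.112, 0.052, 0.406]
force: [-0.2, -0.7, 0.1]
opening: 0.0109
```

```bash
python3 - <<'E'
from h import *
from plant import monitor,eyes
s=monitor.read_state(); print(inrail(s),s['opening']); print(delta(s,rail(RP,np.array([[-116,0,19]]))[0],Rt(RP[2]+np.pi,1)@np.diag([-1,-1,1.])))
snap(eyes,"wrist","w6.png",(80,0,400,300),2)
E
```

```text
[-114.9    0.5   77.2] 0.010915399792455987
('d_mm', [-16.2, -0.0, -55.9], 'rot', [0.001, 0.002, 0.004], 't', 18.05)
```

View pics/w6.png

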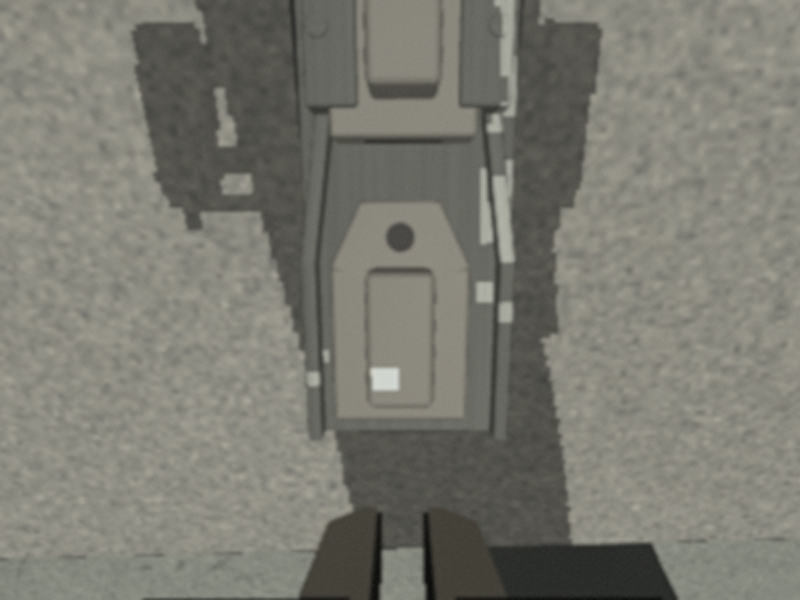

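The view shows cassette B straight on the tray (tail at y=417, nose at y=203). The first cassette is in the mouth with its tail at y=137. I'll lower behind B and push.

Request:
servo_tool([
  [[1,-4,0,-14,0,0,0],[1,-5,0,-18,0,0,0],[1,-5,0,-18,0,0,0],[1,-2,0,-6,0,0,0],[1,0,0,0,0,0,0],[1,0,0,0,0,0,0]],
])

```text
t: 18.7
tool_pos: [0.4756, 0.1482, 0.1222]
orientation: [-3.112, 0.052, 0.407]
force: [-0.7, 0.9, -0.1]
opening: 0.0006
```

Request:
servo_tool([
  [[1,4.8,-0.1,-1.3,0,0,0],[1,4.8,-0.1,-1.3,0,0,0],[1,4.8,-0.1,-1.3,0,0,0],[1,4.8,-0.1,-1.3,0,0,0],[1,4.8,-0.1,-1.3,0,0,0],[1,4.8,-0.1,-1.3,0,0,0],[1,4.8,-0.1,-1.3,0,0,0]],
])

```text
t: 19.4
tool_pos: [0.5092, 0.1475, 0.1127]
orientation: [-3.111, 0.052, 0.408]
force: [-1.3, -0.2, 1.1]
opening: 0.0006
```

Request:
servo_tool([
  [[1,4.8,-0.1,-1.3,0,0,0],[1,4.8,-0.1,-1.3,0,0,0],[1,4.8,-0.1,-1.3,0,0,0],[1,4.8,-0.1,-1.3,0,0,0],[1,4.8,-0.1,-1.3,0,0,0]],
])

```text
t: 19.9
tool_pos: [0.5325, 0.1465, 0.1064]
orientation: [-3.112, 0.052, 0.41]
force: [-2.3, -1.3, 2.8]
opening: 0.0007
```

```bash
python3 - <<'E'
from h import *
from plant import monitor
s=monitor.read_state(); print(inrail(s),s['force'],s['wrist_torque'].round(2))
E
```

```text
[-57.2   0.   18.2] [-2.31390039 -1.2704966   2.83911904] [-0.26  0.51  0.07]
```

Request:
servo_tool([
  [[1,4.8,-0.1,-1.3,0,0,0],[1,4.8,-0.1,-1.3,0,0,0],[1,4.8,-0.1,-1.3,0,0,0],[1,4.8,-0.1,-1.3,0,0,0]],
])

```text
t: 20.3
tool_pos: [0.5525, 0.1465, 0.1008]
orientation: [-3.112, 0.052, 0.407]
force: [-2.0, -1.2, 0.4]
opening: 0.0004
```

Request:
servo_tool([
  [[1,4.8,-0.1,-1.3,0,0,0],[1,4.8,-0.1,-1.3,0,0,0],[1,3,-0.1,-0.8,0,0,0]],
])

```text
t: 20.6
tool_pos: [0.5652, 0.1464, 0.0974]
orientation: [-3.111, 0.052, 0.407]
force: [-1.1, -0.8, 0.5]
opening: 0.0005
```

```bash
python3 - <<'E'
from h import *
from plant import monitor
s=monitor.read_state(); print(inrail(s),s['force'],s['wrist_torque'].round(2))
E
```

```text
[-23.3   0.9  18. ] [-1.12190152 -0.83867962  0.5057806 ] [-0.14  0.25  0.02]
```

Request:
servo_tool([
  [[1,3,-0.2,-0.8,0,0,0],[1,3,-0.2,-0.8,0,0,0],[1,2,-0.1,-0.5,0,0,0]],
])

```text
t: 20.9
tool_pos: [0.573, 0.1459, 0.0956]
orientation: [-3.111, 0.052, 0.407]
force: [-0.7, 0.5, -0.8]
opening: 0.0006
```

Request:
servo_tool([
  [[1,1,0,-0.3,0,0,0],[1,1,0,-0.2,0,0,0]],
])

```text
t: 21.1
tool_pos: [0.5748, 0.1458, 0.0952]
orientation: [-3.111, 0.052, 0.407]
force: [-0.4, -0.4, -0.7]
opening: 0.0004
```

Request:
servo_tool([
  [[1,1,0,-0.3,0,0,0],[1,0.5,0,-0.2,0,0,0]],
])

```text
t: 21.3
tool_pos: [0.5762, 0.1458, 0.0947]
orientation: [-3.112, 0.052, 0.407]
force: [-1.5, -0.9, 1.0]
opening: 0.0006
```

```bash
python3 - <<'E'
from h import *
from plant import monitor
s=monitor.read_state(); print(inrail(s),s['force'],s['wrist_torque'].round(2))
E
```

```text
[-11.9   0.6  18.3] [-1.51323771 -0.91470325  0.95283863] [0.01 0.26 0.04]
```

Request:
servo_tool([
  [[1,1,0,-0.3,0,0,0],[1,0.5,0,-0.1,0,0,0]],
])

```text
t: 21.5
tool_pos: [0.5767, 0.1458, 0.0947]
orientation: [-3.111, 0.052, 0.411]
force: [-8.9, -0.5, 5.8]
opening: 0.0001
```

Request:
servo_tool([
  [[1,0.7,0,-0.2,0,0,0],[1,0.3,0,-0.1,0,0,0]],
])

```text
t: 21.7
tool_pos: [0.5767, 0.1458, 0.0946]
orientation: [-3.111, 0.051, 0.414]
force: [-12.5, -1.6, 10.4]
opening: 0.0006
```

Request:
servo_tool([
  [[1,0.7,0,-0.2,0,0,0],[1,0.3,0,-0.1,0,0,0]],
])

```text
t: 21.9
tool_pos: [0.5768, 0.1458, 0.0946]
orientation: [-3.111, 0.051, 0.418]
force: [-17.7, -2.1, 14.8]
opening: 0.0004
```

Request:
servo_tool([
  [[1,-4,0,1,0,0,0],[1,-6,0,2,0,0,0],[1,3,0,10,0,0,0],[1,8,0,30,0,0,0],[1,8,0,30,0,0,0],[1,8,0,30,0,0,0],[1,12,0,25,0,0,0],[1,15,0,0,0,0,0],[1,0,0,0,0,0,0],[1,0,0,0,0,0,0]],
])

```text
t: 22.9
tool_pos: [0.6236, 0.1457, 0.2213]
orientation: [-3.111, 0.052, 0.408]
force: [-0.2, 0.2, -0.7]
opening: 0.0004
```

```bash
python3 - <<'E'
from h import *
from plant import monitor,eyes
i=eyes.camera_info("wrist"); snap(eyes,"wrist","w7.png",(170,0,220,300),2)
s=monitor.read_state(); print(inrail(s),s['force'],s['t'])
P=np.array([(137,0,20),(67,0,20),(-3,0,20),(-3,0,0),(0,14.5,26.5)],float)
print(((proj(i,rail(RP,P))-[170,0]+.5)*2-.5).round().tolist())
E
```

```text
[  0.7   1.9 152.3] [-0.40903901  0.15035675 -0.3783359 ] 22.95
[[229.0, 84.0], [229.0, 267.0], [229.0, 425.0], [229.0, 413.0], [197.0, 422.0]]
```

View pics/w7.png

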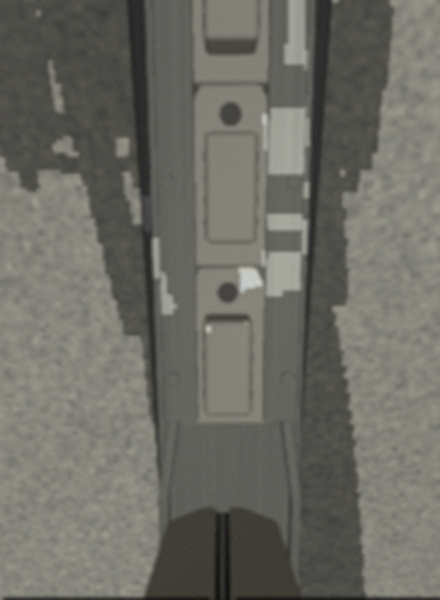

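The three cassettes are in line. The joints are at y≈83 and y≈266 and the tail is at y≈422, where 84, 267 and 425 were predicted, and no gaps show. I'll hand in.

```bash
python3 -c "
from plant import job
print(job.close_job())"
```

```text
the job is handed in; nothing more can be done
None
```

Both loose cassettes are in the magazine tube behind the fixed one, rib up and nose downhill, and the job was handed in at about 23 s of the 72 s allowed. I laid each one on the entry tray, let go, and pushed it in with the closed fingertips behind its tail. The second cassette pushed the first one home.

- **Fully home:** the last push stopped dead, and the wrist force rose to about 23 N with no further movement. It stopped within about 1 mm of the computed home position.
- **No gaps:** the last wrist picture shows the joints at rows 83 and 266, against 84 and 267 predicted for fully home. The outer tail read about row 422 against 425 predicted, roughly 1–2 mm, which is within the calibration error.
- **Robot clear:** at hand-in the arm was well above the rail, with no contact force on the tool.
- **Other things on the bench:** I kept the arm away from the petri dishes, timer and marker, but I took no final picture of them to confirm they had not moved.
- **Measurements that disagreed:** an early wrist-camera fit of the rail had residuals of up to 8 px. I dropped it and corrected the rail position from the closer view over the tray.

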